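# Work the catches of the first puzzle box and hold its gate wide

## Task

The apprentice's first puzzle box is clamped in the vise: with the gripper squeeze its key catch fully home against its fixed post, then squeeze the bolt catch fully home against its own post, and then swing the gate past the click of its detent until it stands about square to the box front. The gate is sprung, so finish while still holding it there by its peg, keeping it wide for the apprentice to look inside; leave the other things on the bench where they are.

Things in the scene. Friction and masses are not known exactly. Their poses are not given: they have to be found in the camera images.
- puzzle_box: Light cypress box 150 deep (x) x 160 wide (y) x 100 mm high, fixed in a wooden vise (below 75 mm, round knob on the -y side). Origin: centre of its underside; x points from the gate (front, -x) to the back, y left, z up. Both catches are on its flat top; their low bars reach up to 109 mm above the bench: keep fingertips above 110 mm. A 12 mm high baseboard runs out to x = -165 mm.
- key_grip (a point): Squeeze point of the key catch (first; farther from the gate, runs front to back): midway between outer faces of tab and post once home, 130 mm above the bench, at (28,-35,130) mm in the box, axes as the box. Oak tab on the -x side, fixed post on +x (outer face 16 mm off). Each 8 mm thick, 24 wide, from box top (100) up to 142 mm. Outer span along x 44 mm at rest, 32 home.
- key_post: The key catch's fixed post. Its body origin is that of the box; the post itself fills x 36 to 44, y -47 to -23, z 100 to 142 mm of the box frame.
- key (a joint): Key catch: 0 = locked, 0.012 m = home; its tab slides along box +x towards its post, against about 4 N of friction, and stays where left. Until it is home it blocks the bolt catch.
- bolt_grip (a point): Squeeze point of the bolt catch (second; nearer the gate, runs left-right): midway between outer faces of tab and post once home, 130 mm above the bench, at (-43,10,130) mm in the box, axes as the box. Oak tab on the +y side, fixed post on -y (outer face 16 mm off). Each 8 mm thick, 24 wide, from box top (100) up to 142 mm. Outer span along y 44 mm at rest, 32 home.
- bolt_post: The bolt catch's fixed post. Its body origin is that of the box; the post itself fills x -55 to -31, y -6 to 2, z 100 to 142 mm of the box frame.
- bolt (a joint): Bolt catch: 0 = locked (its hooked nose stands in front of the keeper on the gate's top edge), 0.012 m = home, gate free; its tab slides along box -y towards its post, against about 4 N of friction, and stays where left.
- gate_peg (a point): Round upright oak peg on the top edge of the gate near its free end, the thing to hold: 14 mm diameter, from 98 to 148 mm above the bench; this point is on its axis 130 mm above the bench, 105 mm from the hinge axis. The gate is a cypress panel 125 mm long, 12 mm thick, its top edge at 98 mm.
- gate_hinge (a point): Point on the gate's vertical hinge axis, at the left (+y) end of the box front, 130 mm above the bench, axes as the box.
- gate (a joint): Gate angle: 0 closed (gate runs from the hinge along box -y), grows as the free end swings to box -x (clockwise from above); 1.57 = square to the front, stop at 1.8. A spring pulls it shut (1 to 3 N at the peg). A brass detent stud in the baseboard is ridden over at about 0.5 to 0.85 rad (6 to 8 N at the peg); let go beyond it, the gate falls back against it, to 0.7 to 0.85 rad.
- offcut: Loose cypress offcut 30 x 22 x 14 mm lying on the back left of the box top; leave it. Origin: centre of its underside.
- mallet: Oak mallet lying on the bench, head 60 x 110 x 60 mm, 200 mm handle along its -x; a bystander. Origin: under the head.
- try_square: Steel try square lying flat, stock 100 x 18 x 16 mm, blade 130 mm long and 4 mm thick; a bystander. Origin: under the stock.
- scrap_tin: Blue enamel scrap tin, 90 mm across, 85 mm high; a bystander. Origin: centre of its underside.
- wax_jar: Jar of wax, 64 mm across, 70 mm high; a bystander. Origin: centre of its underside.
- stock_block: Cypress block 90 x 50 x 45 mm; a bystander. Origin: centre of its underside.
- screwdriver: Wood-handled screwdriver, 200 mm long, lying on the bench; a bystander. Origin: underside.

How it is judged (in metres and radians):
On the way, in this order (a step that is already met when the one before it is completed fails the run):
1. the key catch is squeezed home between the fingers, one on its tab and one on its fixed post (value of joint key above 0.0105 m and contact force between the fingers and key above 1 N and contact force between the fingers and key_post above 1 N and value of joint bolt below 0.006 m), for 0.1 s.
2. the bolt catch is squeezed home between the fingers, one on its tab and one on its fixed post (value of joint bolt above 0.0105 m and contact force between the fingers and bolt above 1 N and contact force between the fingers and bolt_post above 1 N and value of joint gate below 0.3 rad), for 0.1 s.
3. the gate has been swung past its detent by the fingers (value of joint gate above 1 rad and contact force between the fingers and gate above 0.5 N), for 0.1 s.
At the end, for the whole second after the job is handed in: The gate stands between 1.3 and 1.79 rad (about square to the front) and is still, the fingers hold it at the peg (grasp point within 40 mm of it) with at least 0.5 N, and both catches are still squeezed home (over 9 mm) (value of joint gate between 1.3 and 1.79 rad and contact force between the fingers and gate above 0.5 N and velocity of joint gate between -0.15 and 0.15 rad/s and value of joint each of key, bolt above 0.009 m and distance between the grasp point and gate_peg below 0.04 m); the arm keeps its last pose, push and grip.
It fails at once if a bystander is moved more than 30 mm (distance of any of mallet, try_square, scrap_tin, wax_jar, stock_block, offcut, screwdriver from where it was at the start of the episode above 0.03 m).
It also fails if it takes over 61 s, if anything falls off the work surface, if the arm or the gripper's body presses on something with over 40 N, if the wrist force passes 120 N, or if a joint passes its speed limit or range.

## Robot

A 7-joint arm with a two-finger parallel gripper is mounted at the origin on the work surface. World frame = base frame: x ahead of the robot, y to its left, z up, the work surface at z = 0. Lengths are in m, angles in degrees, forces in N, time in s.
With the tool pointing down it reaches from about 0.35 to 0.9 m from the base axis. Payload 7.2 kg.
Tool frame: the origin (TCP) lies between the finger pads; the fingertips stand 22 mm ahead of it and the grasp point (between the pads) lies 3 mm ahead of it; z points along the fingers, y is the line along which they close (so a half turn about z gives the same grasp; the last joint's range is limited). The gripper opens to 88 mm and grips with 3 to 60 N. Pads are 20 mm wide; open, the fingers measure 115 mm over their backs; the gripper's body (75 mm by 178 mm) begins 61 mm behind the grasp point.
Start: joints at [63.014, 23.554, -0.728, 91.456, 0.321, 64.991, -4.71], TCP at [0.245, -0.575, 0.245] pointing down, gripper open.
Joint ranges: [-169.25, 169.25], [-16.82, 113.86], [-84.01, 82.57], [7.8, 145.47], [-59.2, 239.2], [7.22, 106.19], [-163.78, 163.78]. Speed limits (degrees/s): [136.94, 136.94, 172.46, 172.46, 180, 180, 180].

## Interface

Orientations are given as [roll, pitch, yaw] about the fixed x, y, z axes, in that order (R = Rz(yaw) Ry(pitch) Rx(roll)).
In Python, from station import env gives the robot as it stands.
- The arm moves only by the tool jog_arm, never from a script. Its argument "increments" is a list of rows, each a list of 3 entries, a list of its own where there are three numbers: the shift along the tool's x, y, z in mm, then the turn, a rotation vector about the tool's x, y, z in degrees, then the closure, from 0 (fully open) to 1 (shut). A call has exactly 8 rows; each row shifts and turns the commanded pose from where the row before left it, along the tool's axes as they then stand; what a row does not reach is not made up. A row lasts 1/8 s, in which the tool goes at most 62.5 mm and 10.7 degrees, less where a joint would pass 70% of its speed; a pose out of reach is approached as far as the arm can. A call is refused whole if a number of a shift passes 62.5 or a number of a turn 10.7, either way. A call with a gripper value outside its range is refused whole. The fingers move at their own pace and stop on an object; "newtons" is the grip in N (left out, the last holds). Time passes only in rows, so rows that do not move let the fingers close, or fill a call up. It gives the time, the measured TCP pose, the force, the opening and the grip force at its end, in the units of the state.
- env.read_state(): the state, without advancing time (a new reading comes with each control period).
- env.read_camera(name): name is "scene" or "top" or "wrist"; returns a dict with "color" (384x512x3 uint8, red, green, blue), "fx", "fy", "cx", "cy" (pixels), "cam_to_world" (4x4, takes a point from camera to world coordinates). Camera axes: x right, y down, z forward; pixel columns grow to the right and rows downward; lengths in m; the calibration is good to about 2 mm. A picture is of the moment at which its call begins. There is no depth.
- env.hand_in(): hands the job in; it is judged then, once.
The state is a dict: "time_s": time; "joint_positions": joint angles; "dq": joint speeds; "joint_efforts": joint torques, N m; "position": TCP position; "orientation": TCP orientation; "ft_force": force on the tool from outside, world axes, zero at the start; "torque": the same for the moment, N m; "opening": opening from 0.0 (shut) to 1.0 (fully open); "finger_force": force on a finger pad.
Only numpy, scipy, OpenCV 4.12 (cv2) and the standard library are available. Lean on these libraries where they do the work, as an engineer would, in place of code of your own. Each camera call takes 0.05 s, during which the arm holds its last target. There are 200 camera calls.

## Working session

There is one attempt and no reset: what is moved stays moved. The work goes in short steps, Python scripts to look and compute and a tool call to move; the robot and the scene stay as the last step left them, time stands still between calls to the robot, and variables do not carry over. Pictures are saved under pics/ and viewed, at most 10 in all, crops included, and the job is handed in when it is done.

Besides the shell and the picture viewer there is one more tool, called after "Request:" by a JSON object that holds its "method" and its "body", one argument or row to a line. jog_arm: Moves the arm, as the interface text tells. Its arguments: {"type":"object","properties":{"increments":{"type":"array","items":{"type":"array"}},"newtons":{"type":"number"}},"required":["increments"]}

```bash
mkdir -p pics
python3 - <<'E'
from station import env
import cv2,numpy as np,pickle
ims={}
for n in("scene","top"):
    d=env.read_camera(n); ims[n]=d
    print(n,d["fx"],d["cx"],d["cy"],np.round(d["cam_to_world"],3).tolist())
    cv2.imwrite(f"pics/{n}0.png",cv2.resize(d["color"][:,:,::-1],(800,600),interpolation=cv2.INTER_CUBIC))
pickle.dump(ims,open("ims.pkl","wb"))
s=env.read_state();print(s)
E
```

```text
scene 397.5668332537596 265.16323993464556 197.18444111517397 [[-0.408, 0.776, -0.481, 1.016], [0.913, 0.355, -0.202, 0.222], [0.014, -0.522, -0.853, 1.036], [0.0, 0.0, 0.0, 1.0]]
top 438.24284087370165 247.93722645038812 191.48165781368348 [[0.001, -0.997, 0.083, 0.408], [-1.0, -0.001, 0.003, 0.015], [-0.003, -0.083, -0.997, 1.444], [0.0, 0.0, 0.0, 1.0]]
{'time_s': 0.1, 'joint_positions': array([63.01374779, 23.59381854, -0.72964886, 91.49654125,  0.3213929 ,
       64.99157525, -4.71260525]), 'dq': array([-0.04061112,  0.07106289,  0.01497734, -0.26380215, -0.01649713,
       -0.02723646,  0.10753107]), 'joint_efforts': array([ 3.12684060e-03, -5.89097464e+01,  6.44271299e-01, -2.91713852e+01,
       -5.36631094e-02,  1.44068169e-02,  2.59510080e-05]), 'position': array([ 0.24481385, -0.57461344,  0.24392999]), 'orientation': array([-1.79920308e+02,  5.60169884e-03,  2.30785883e+01]), 'ft_force': array([0.05966901, 0.04445814, 0.08486865]), 'torque': array([-0.01162968,  0.00593175,  0.01777499]), 'finger_force': 0.0, 'opening': 1.0026353604427478}
```

View pics/top0.png

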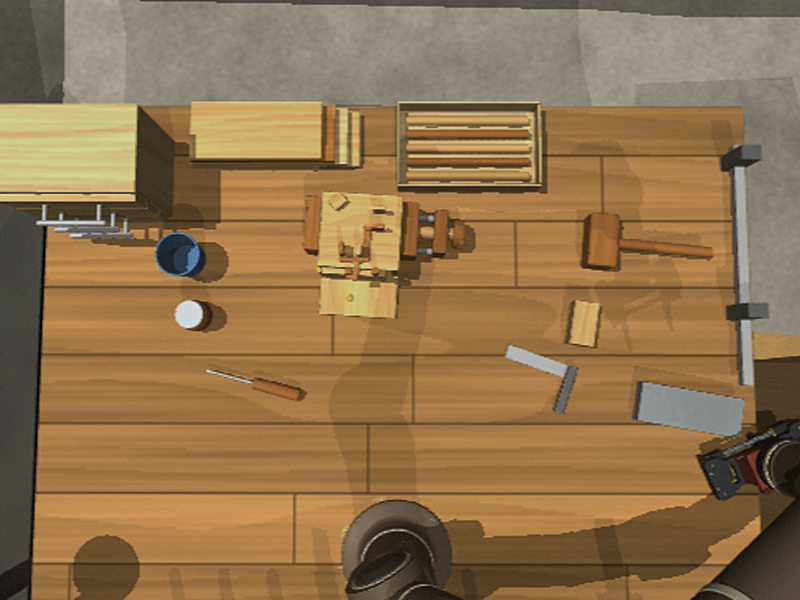

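View pics/scene0.png

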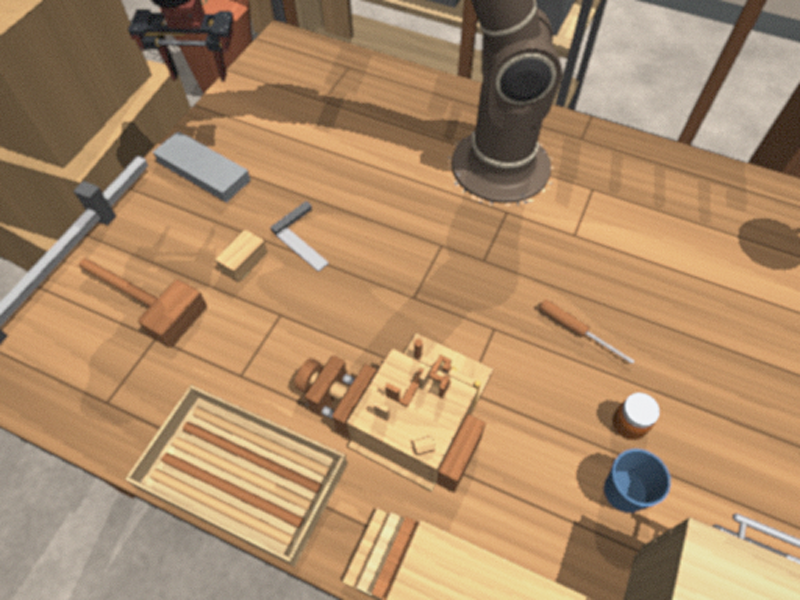

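The top view shows the box top at about u 320–402, v 192–275 (enlarged pixels), with the gate side facing the robot and the box nearly aligned with the world. The key tab and post are near (378, 220) and the bolt near (350, 250). The scene view shows the peg near (418, 348). I'll zoom in on both.

Run:
```python
import cv2,numpy as np,pickle
ims=pickle.load(open("ims.pkl","rb"))
a=ims["top"]["color"][115:210,190:305,::-1]; b=ims["scene"]["color"][205:315,180:325,::-1]
A=cv2.resize(a,None,fx=5,fy=5,interpolation=cv2.INTER_CUBIC);B=cv2.resize(b,None,fx=5,fy=5,interpolation=cv2.INTER_CUBIC)
cv2.imwrite("pics/topc.png",A);cv2.imwrite("pics/scenec.png",B)
```

```text
(no output)
```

View pics/topc.png

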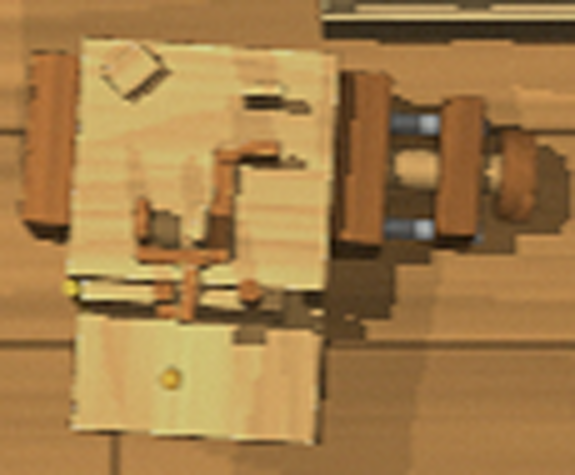

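View pics/scenec.png

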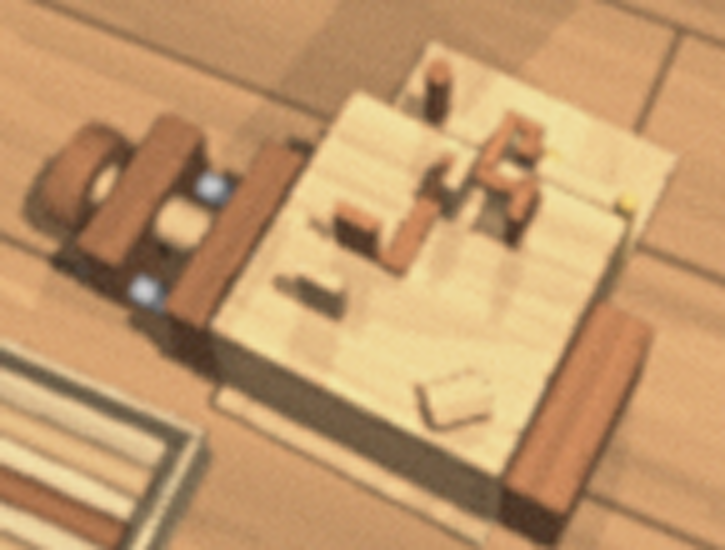

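Top crop: the box-top corners are BL (82,40), BR (337,57), FR (325,290) and FL (67,272), with the peg top at (250,287). Scene crop: FR (358,93), BR (215,325), BL (503,475), FL (628,222), with the peg top at (438,66). I'll triangulate these.

```bash
cat > h.py <<'E'
import numpy as np
def ray(d,p):
    T=np.array(d["cam_to_world"]);v=T[:3,:3]@[(p[0]-d["cx"])/d["fx"],(p[1]-d["cy"])/d["fy"],1]
    return T[:3,3],v/np.linalg.norm(v)
def onz(d,p,z):
    o,v=ray(d,p);return o+v*(z-o[2])/v[2]
def tri(rs):
    A=sum(np.eye(3)-np.outer(v,v) for o,v in rs);b=sum((np.eye(3)-np.outer(v,v))@o for o,v in rs)
    return np.linalg.solve(A,b)
def fit(L,W): # 2D rigid: W=R L + t
    L=np.array(L);W=np.array(W)[:,:2];l=(L-L.mean(0))@[1,1j];w=(W-W.mean(0))@[1,1j]
    a=np.angle((np.conj(l)*w).sum());R=np.array([[np.cos(a),-np.sin(a)],[np.sin(a),np.cos(a)]])
    t=W.mean(0)-R@L.mean(0);return a,R,t,W-(L@R.T+t)
E
python3 - <<'E'
from h import *;import pickle
ims=pickle.load(open("ims.pkl","rb"));t,s=ims["top"],ims["scene"]
P=dict(BL=((82,40),(503,475)),BR=((337,57),(215,325)),FR=((325,290),(358,93)),FL=((67,272),(628,222)),peg=((250,287),(438,66)))
c=lambda p,o:((p[0]+.5)/5-.5+o[0],(p[1]+.5)/5-.5+o[1])
L=dict(BL=(.075,.08),BR=(.075,-.08),FR=(-.075,-.08),FL=(-.075,.08))
W={}
for k,(a,b) in P.items():
    a=c(a,(190,115));b=c(b,(180,205));W[k]=tri([ray(t,a),ray(s,b)])
    z=.148 if k=="peg" else .1
    print(k,W[k].round(4),onz(t,a,z).round(4),onz(s,b,z).round(4))
a,R,tt,res=fit([L[k] for k in L],[W[k] for k in L])
print(np.degrees(a),tt,res.round(4))
for n,p in dict(key=(.028,-.035),bolt=(-.043,.01)).items(): print(n,R@p+tt)
E
```

```text
BL [0.7352 0.15   0.1007] [0.7356 0.1496 0.1   ] [0.7349 0.1504 0.1   ]
BR [ 0.7246 -0.0093  0.1007] [ 0.7249 -0.0095  0.1   ] [ 0.7243 -0.0092  0.1   ]
FR [ 0.5781 -0.0008  0.1004] [ 0.5787 -0.002   0.1   ] [5.776e-01 3.000e-04 1.000e-01]
FL [0.5892 0.1575 0.1031] [0.5897 0.1575 0.1   ] [0.5876 0.1576 0.1   ]
peg [0.5732 0.0434 0.1558] [0.5743 0.0433 0.148 ] [0.5692 0.0421 0.148 ]
-3.53938448621588 [0.65680589 0.07435416] [[-0.0014  0.0004]
 [-0.0021  0.0009]
 [ 0.0011  0.    ]
 [ 0.0023 -0.0013]]
key [0.68259177 0.03769235]
bolt [0.61450525 0.08698967]
```

```bash
cat > plan.py <<'E'
import sys,numpy as np
from scipy.spatial.transform import Rotation as Ro
def plan(pts,pos=None,rpy=None):
    """pts: (x,y,z,yaw) waypoints (m,deg), one row each; tool kept pointing down"""
    if pos is None:
        from station import env
        s=env.read_state();pos,rpy=s["position"],s["orientation"]
    p=np.array(pos);R=Ro.from_euler("xyz",rpy,degrees=True);out=[]
    for x,y,z,w in pts:
        T=Ro.from_euler("xyz",[180,0,w],degrees=True)
        d=np.round(R.inv().apply(np.array([x,y,z])-p)*1000,1);r=np.round((R.inv()*T).as_rotvec(degrees=True),1)
        out.append([d.tolist(),r.tolist()]);p=p+R.apply(d/1000);R=R*Ro.from_rotvec(r,degrees=True)
    return out
def line(a,b,n): return [tuple(np.array(a)+(np.array(b)-np.array(a))*(i+1)/n) for i in range(n)]
E
python3 - <<'E'
from plan import *
for i,r in enumerate(plan(line((.2448,-.5746,.2439,23.08),(.6826,.0377,.225,86.5),16))): print(i,r)
E
```

```text
0 [[40.2, -24.5, 1.2], [-0.1, 0.0, -4.0]]
1 [[41.7, -21.6, 1.2], [0.0, 0.0, -3.9]]
2 [[43.2, -18.7, 1.2], [0.0, 0.0, -4.0]]
3 [[44.4, -15.7, 1.2], [0.0, 0.0, -4.0]]
4 [[45.3, -12.6, 1.1], [0.0, 0.0, -3.9]]
5 [[46.1, -9.4, 1.2], [0.0, 0.0, -4.0]]
6 [[46.6, -6.2, 1.2], [0.0, 0.0, -3.9]]
7 [[47.0, -3.0, 1.1], [0.0, 0.0, -4.0]]
8 [[47.0, 0.3, 1.2], [0.0, 0.0, -4.0]]
9 [[46.9, 3.6, 1.2], [0.0, 0.0, -3.9]]
10 [[46.6, 6.7, 1.2], [0.0, 0.0, -4.0]]
11 [[46.0, 10.0, 1.1], [0.0, 0.0, -4.0]]
12 [[45.1, 13.2, 1.2], [0.0, 0.0, -3.9]]
13 [[44.2, 16.2, 1.2], [0.0, 0.0, -4.0]]
14 [[42.9, 19.2, 1.1], [0.0, 0.0, -4.0]]
15 [[41.5, 22.2, 1.2], [0.0, 0.0, -3.9]]
```

Request:
{"method": "jog_arm", "body": {
  "increments": [
    [[40, -25, 1], [0, 0, -4], 0],
    [[42, -22, 1], [0, 0, -4], 0],
    [[43, -19, 1], [0, 0, -4], 0],
    [[44, -16, 1], [0, 0, -4], 0],
    [[45, -13, 1], [0, 0, -4], 0],
    [[46, -9, 1], [0, 0, -4], 0],
    [[47, -6, 1], [0, 0, -4], 0],
    [[47, -3, 1], [0, 0, -4], 0]
  ]
}}

```text
time_s: 1.1
position: [0.4627, -0.266, 0.2364]
orientation: [-180.0, 0.0, 55.2]
ft_force: [1.1, -0.3, 1.5]
opening: 0.997
finger_force: 0.0
```

Request:
{"method": "jog_arm", "body": {
  "increments": [
    [[47, 0, 1], [0, 0, -4], 0],
    [[47, 4, 1], [0, 0, -4], 0],
    [[47, 7, 1], [0, 0, -4], 0],
    [[46, 10, 1], [0, 0, -4], 0],
    [[45, 13, 1], [0, 0, -4], 0],
    [[44, 16, 1], [0, 0, -4], 0],
    [[43, 19, 1], [0, 0, -4], 0],
    [[42, 22, 1], [0, 0, -3.5], 0]
  ]
}}

```text
time_s: 2.1
position: [0.6793, 0.0421, 0.2281]
orientation: [-180.0, 0.0, 86.7]
ft_force: [1.2, -0.3, -0.6]
opening: 1.001
finger_force: 0.0
```

Run:
```python
from station import env
import cv2,pickle
d=env.read_camera("wrist");pickle.dump(d,open("w1.pkl","wb"))
cv2.imwrite("pics/w1.png",cv2.resize(d["color"][:,:,::-1],(800,600),interpolation=cv2.INTER_CUBIC))
s=env.read_state();print(s["time_s"],s["position"],s["orientation"],s["joint_positions"],s["dq"].round(1),d["cam_to_world"].round(3))
```

```text
2.15 [0.68088133 0.04962981 0.22757768] [-179.99539064   -0.27517073   87.19425032] [  9.27624695  32.59621267 -26.97102258  82.30865056  14.92665107
  68.61231103 -22.26976067] [ 1.6 -2.7 -0.7  5.6 -2.7 -1.5  0.2] [[ 0.998 -0.056 -0.014  0.682]
 [-0.057 -0.969 -0.241  0.108]
 [-0.001  0.241 -0.971  0.368]
 [ 0.     0.     0.     1.   ]]
```

View pics/w1.png

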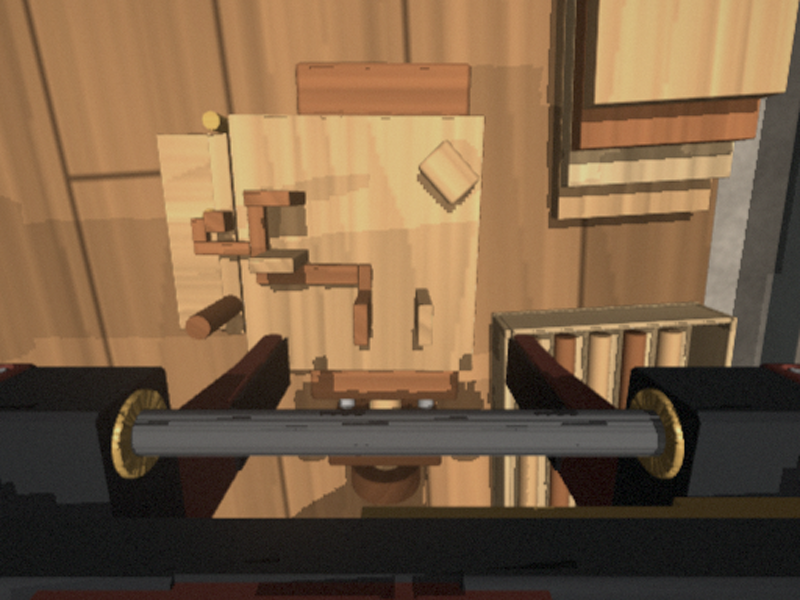

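The wrist view shows the key tab top at about u 355–369, v 292–345 and the post top at u 418–432, v 303–345. The bolt post and tab are near (278,262) and (275,198), and the peg top is near (200,322). I'll check these against the box model.

Run:
```python
from h import *;import pickle
from station import env
d=pickle.load(open("w1.pkl","rb"))
c=lambda p:((p[0]+.5)*.64-.5,(p[1]+.5)*.64-.5)
def show(n,p,z): print(n,onz(d,c(p),z).round(4))
C=dict(BL=(484,117),BR=(474,369),FR=(248,365),FL=(229,115))
W=[onz(d,c(C[k]),.1) for k in C]
L=[(.075,.08),(.075,-.08),(-.075,-.08),(-.075,.08)]
a,R,t,res=fit(L,W);print("wrist box",np.degrees(a),t,res.round(4).tolist())
top=(-3.54,np.array([.6568,.0744]))
for n,p in dict(tabL=(354,346),postR=(432,345),boltpostR=(305,262),pegtop=(200,325)).items():
    w=onz(d,c(p),.148 if n=="pegtop" else .142)[:2]
    print(n,w.round(4),"box:",(R.T@(w-t)).round(4))
for n,p in dict(key=(.028,-.035),bolt=(-.043,.01),peg=(-.082,-.036)).items(): print(n,R@p+t)
# triangulated heights: top cam + wrist for the peg, scene too
ims=pickle.load(open("ims.pkl","rb"));T,S=ims["top"],ims["scene"]
q=lambda p,o:((p[0]+.5)/5-.5+o[0],(p[1]+.5)/5-.5+o[1])
print("peg3",tri([ray(d,c((200,325))),ray(S,q((438,66),(180,205))),ray(T,q((250,287),(190,115)))]).round(4))
```

```text
wrist box -3.7504031106520577 [0.65606374 0.07486123] [[-0.0012, -0.0016], [0.0011, 0.0008], [-0.0002, 0.0025], [0.0003, -0.0017]]
tabL [0.6532 0.0269] box: [ 0.0002 -0.0481]
postR [0.6966 0.0249] box: [ 0.0438 -0.0472]
boltpostR [0.631  0.0755] box: [-0.025 -0.001]
pegtop [0.5724 0.0456] box: [-0.0816 -0.0346]
key [0.68171442 0.0381047 ]
bolt [0.61380993 0.08765245]
peg [0.57188458 0.04430196]
peg3 [0.5731 0.0442 0.152 ]
```

Request:
{"method": "jog_arm", "body": {
  "increments": [
    [[0, 0, 0], [0, 0, 0], 0],
    [[0, 0, 0], [0, 0, 0], 0],
    [[0, 0, 0], [0, 0, 0], 0],
    [[0, 0, 0], [0, 0, 0], 0],
    [[0, 0, 0], [0, 0, 0], 0],
    [[0, 0, 0], [0, 0, 0], 0],
    [[0, 0, 0], [0, 0, 0], 0],
    [[0, 0, 0], [0, 0, 0], 0]
  ]
}}

```text
time_s: 3.15
position: [0.6787, 0.0411, 0.2286]
orientation: [-180.0, 0.0, 86.6]
ft_force: [-1.3, 0.2, -0.3]
opening: 1.0
finger_force: 0.0
```

Request:
{"method": "jog_arm", "body": {
  "increments": [
    [[-1.5, 1.5, 10], [0, 0, 0], 0],
    [[-1.5, 2, 20], [0, 0, 0], 0],
    [[0, 0, 20], [0, 0, 0], 0],
    [[0, 0, 20], [0, 0, 0], 0],
    [[0, 0, 15], [0, 0, 0], 0],
    [[0, 0, 6.5], [0, 0, 0], 0],
    [[0, 0, 0], [0, 0, 0], 0],
    [[0, 0, 0], [0, 0, 0], 0]
  ],
  "newtons": 20
}}

```text
time_s: 4.15
position: [0.6825, 0.0381, 0.1379]
orientation: [179.9, -0.0, 86.6]
ft_force: [0.2, -0.3, 0.3]
opening: 1.003
finger_force: 0.0
```

Request:
{"method": "jog_arm", "body": {
  "increments": [
    [[0, 0, 0], [0, 0, 0], 0.3],
    [[0, 0, 0], [0, 0, 0], 0.5],
    [[0, 0, 0], [0, 0, 0], 0.8],
    [[0, 0, 0], [0, 0, 0], 0.8],
    [[0, 0, 0], [0, 0, 0], 0.8],
    [[0, 0, 0], [0, 0, 0], 0.8],
    [[0, 0, 0], [0, 0, 0], 0.8],
    [[0, 0, 0], [0, 0, 0], 0.8]
  ],
  "newtons": 20
}}

```text
time_s: 5.15
position: [0.6824, 0.0378, 0.1372]
orientation: [180.0, -0.0, 86.6]
ft_force: [0.8, -0.9, -1.4]
opening: 0.354
finger_force: 20.0
```

Request:
{"method": "jog_arm", "body": {
  "increments": [
    [[0, 0, 0], [0, 0, 0], 0.8],
    [[0, 0, 0], [0, 0, 0], 0],
    [[0, 0, 0], [0, 0, 0], 0],
    [[0, 0, 0], [0, 0, 0], 0],
    [[0, 0, -10], [0, 0, 0], 0],
    [[0, 0, -20], [0, 0, 0], 0],
    [[0, 0, -20], [0, 0, 0], 0],
    [[0, 0, -10], [0, 0, 0], 0]
  ]
}}

```text
time_s: 6.15
position: [0.6829, 0.0381, 0.1999]
orientation: [179.8, -0.0, 86.6]
ft_force: [-0.3, -0.7, 0.0]
opening: 1.0
finger_force: 0.0
```

Run:
```python
from plan import *
p=(.6824,.0378,.1972,86.6)
for r in plan(line(p,(.614,.0873,.197,-3.6),9),p[:3],(180,0,86.6)): print(r)
```

```text
[[5.0, -7.9, 0.0], [-0.0, -0.0, 10.0]]
[[3.6, -8.7, 0.0], [-0.0, -0.0, 10.0]]
[[2.1, -9.2, 0.1], [-0.0, -0.0, 10.1]]
[[0.4, -9.3, -0.0], [-0.0, -0.0, 10.0]]
[[-1.3, -9.3, 0.0], [-0.0, -0.0, 10.0]]
[[-2.8, -9.0, 0.0], [-0.0, -0.0, 10.0]]
[[-4.4, -8.3, 0.1], [-0.0, -0.0, 10.1]]
[[-5.7, -7.4, -0.0], [-0.0, -0.0, 10.0]]
[[-6.9, -6.3, -0.0], [-0.0, -0.0, 10.0]]
```

Request:
{"method": "jog_arm", "body": {
  "increments": [
    [[5, -8, 0], [0, 0, 10], 0],
    [[3.5, -8.5, 0], [0, 0, 10], 0],
    [[2, -9, 0], [0, 0, 10], 0],
    [[0.5, -9.5, 0], [0, 0, 10], 0],
    [[-1, -9.5, 0], [0, 0, 10], 0],
    [[-3, -9, 0], [0, 0, 10], 0],
    [[-4.5, -8.5, 0], [0, 0, 10], 0],
    [[-5.5, -7.5, 0], [0, 0, 10], 0]
  ]
}}

```text
time_s: 7.15
position: [0.6209, 0.0825, 0.1977]
orientation: [-180.0, -0.0, 6.3]
ft_force: [-0.6, 0.6, 0.3]
opening: 0.997
finger_force: 0.0
```

Request:
{"method": "jog_arm", "body": {
  "increments": [
    [[-7, -6, 0], [0, 0, 10], 0],
    [[0, 0, 0], [0, 0, 0], 0],
    [[0, 0, 0], [0, 0, 0], 0],
    [[0, 0, 0], [0, 0, 0], 0],
    [[0, 0, 0], [0, 0, 0], 0],
    [[0, 0, 0], [0, 0, 0], 0],
    [[0, 0, 0], [0, 0, 0], 0],
    [[0, 0, 0], [0, 0, 0], 0]
  ]
}}

```text
time_s: 8.15
position: [0.6135, 0.0874, 0.1971]
orientation: [180.0, 0.0, -3.4]
ft_force: [-0.4, -0.2, 0.1]
opening: 0.999
finger_force: 0.0
```

Run:
```python
from station import env
import cv2,pickle
from plan import *
d=env.read_camera("wrist");pickle.dump(d,open("w2.pkl","wb"))
cv2.imwrite("pics/w2.png",cv2.resize(d["color"][:,:,::-1],(800,600),interpolation=cv2.INTER_CUBIC))
s=env.read_state();print(s["time_s"],s["position"],s["orientation"],s["joint_positions"])
print(plan([(.614,.0873,.137,-3.6)]))
```

```text
8.2 [0.61352472 0.08741684 0.19716043] [ 1.79999756e+02 -1.87262463e-03 -3.41184797e+00] [  -6.94557446   25.75125038   -7.74561453   94.94988228    3.8952549
   59.55997837 -109.31745844]
[[[0.5, 0.1, 60.2], [0.0, -0.0, 0.2]]]
```

View pics/w2.png

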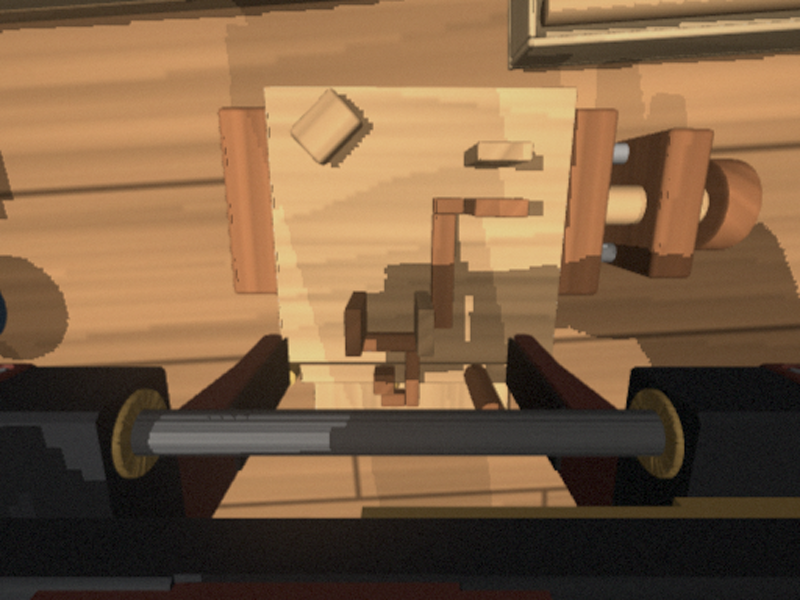

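The wrist view shows the key home (bar at v≈207, closer to its post at v≈152). The bolt tab is at u≈355 and its post at u≈424, between the fingers at u≈288 and 508. The peg near (480,385) is clear of the fingers and the offcut hasn't moved.

Request:
{"method": "jog_arm", "body": {
  "increments": [
    [[0.5, 0, 10], [0, 0, 0], 0],
    [[0, 0, 15], [0, 0, 0], 0],
    [[0, 0, 15], [0, 0, 0], 0],
    [[0, 0, 15], [0, 0, 0], 0],
    [[0, 0, 5], [0, 0, 0], 0],
    [[0, 0, 0], [0, 0, 0], 0],
    [[0, 0, 0], [0, 0, 0], 0],
    [[0, 0, 0], [0, 0, 0], 0]
  ],
  "newtons": 20
}}

```text
time_s: 9.2
position: [0.6144, 0.0874, 0.1377]
orientation: [-180.0, -0.1, -3.4]
ft_force: [-0.6, -0.0, -0.4]
opening: 0.997
finger_force: 0.0
```

Request:
{"method": "jog_arm", "body": {
  "increments": [
    [[0, 0, 0], [0, 0, 0], 0.3],
    [[0, 0, 0], [0, 0, 0], 0.5],
    [[0, 0, 0], [0, 0, 0], 0.8],
    [[0, 0, 0], [0, 0, 0], 0.8],
    [[0, 0, 0], [0, 0, 0], 0.8],
    [[0, 0, 0], [0, 0, 0], 0.8],
    [[0, 0, 0], [0, 0, 0], 0.8],
    [[0, 0, 0], [0, 0, 0], 0.8]
  ],
  "newtons": 20
}}

```text
time_s: 10.2
position: [0.6139, 0.086, 0.1371]
orientation: [179.9, 0.0, -3.5]
ft_force: [-1.4, -4.8, 1.4]
opening: 0.359
finger_force: 20.0
```

Request:
{"method": "jog_arm", "body": {
  "increments": [
    [[0, 0, 0], [0, 0, 0], 0.8],
    [[0, 0, 0], [0, 0, 0], 0],
    [[0, 0, 0], [0, 0, 0], 0],
    [[0, 0, 0], [0, 0, 0], 0],
    [[0, 0, -10], [0, 0, 0], 0],
    [[0, 0, -20], [0, 0, 0], 0],
    [[0, 0, -20], [0, 0, 0], 0],
    [[0, 0, -10], [0, 0, 0], 0]
  ]
}}

```text
time_s: 11.2
position: [0.6146, 0.0876, 0.1989]
orientation: [-180.0, -0.1, -3.4]
ft_force: [0.4, -0.7, 0.3]
opening: 0.995
finger_force: 0.0
```

Run:
```python
from plan import *
from station import env
s=env.read_state();print(s["time_s"],s["position"],s["orientation"])
p=(.614,.0873,.197,-3.5)
for r in plan(line(p,(.5725,.0446,.197,86.5),9),p[:3],(180,0,-3.5)): print(r)
```

```text
11.2 [0.61464184 0.08761504 0.19894251] [-1.79965235e+02 -1.23303328e-01 -3.41625993e+00]
[[-4.3, 5.0, 0.0], [0.0, 0.0, -10.0]]
[[-5.1, 4.2, 0.0], [-0.0, 0.0, -10.0]]
[[-5.8, 3.2, 0.0], [-0.0, 0.0, -10.0]]
[[-6.3, 2.2, 0.0], [-0.0, 0.0, -10.0]]
[[-6.5, 1.1, 0.0], [-0.0, 0.0, -10.0]]
[[-6.6, -0.1, 0.0], [-0.0, 0.0, -10.0]]
[[-6.5, -1.2, 0.0], [-0.0, 0.0, -10.0]]
[[-6.2, -2.3, 0.0], [-0.0, 0.0, -10.0]]
[[-5.7, -3.4, 0.0], [-0.0, 0.0, -10.0]]
```

Request:
{"method": "jog_arm", "body": {
  "increments": [
    [[-4.5, 5, 0], [0, 0, -10], 0],
    [[-5, 4, 0], [0, 0, -10], 0],
    [[-6, 3, 0], [0, 0, -10], 0],
    [[-6, 2, 0], [0, 0, -10], 0],
    [[-6.5, 1, 0], [0, 0, -10], 0],
    [[-6.5, 0, 0], [0, 0, -10], 0],
    [[-6.5, -1, 0], [0, 0, -10], 0],
    [[-6, -2.5, 0], [0, 0, -10], 0]
  ]
}}

```text
time_s: 12.2
position: [0.5769, 0.05, 0.1972]
orientation: [-180.0, 0.0, 76.9]
ft_force: [0.2, 0.3, -0.5]
opening: 0.998
finger_force: 0.0
```

Request:
{"method": "jog_arm", "body": {
  "increments": [
    [[-6, -3.5, 0], [0, 0, -10], 0],
    [[0, 0, 0], [0, 0, 0], 0],
    [[0, 0, 0], [0, 0, 0], 0],
    [[0, 0, 0], [0, 0, 0], 0],
    [[0, 0, 0], [0, 0, 0], 0],
    [[0, 0, 0], [0, 0, 0], 0],
    [[0, 0, 0], [0, 0, 0], 0],
    [[0, 0, 0], [0, 0, 0], 0]
  ]
}}

```text
time_s: 13.2
position: [0.5724, 0.0453, 0.1972]
orientation: [180.0, 0.0, 86.6]
ft_force: [-0.4, -0.6, 0.1]
opening: 0.997
finger_force: 0.0
```

Run:
```python
from station import env
import cv2,pickle
from plan import *
d=env.read_camera("wrist");pickle.dump(d,open("w3.pkl","wb"))
cv2.imwrite("pics/w3.png",cv2.resize(d["color"][:,:,::-1],(800,600),interpolation=cv2.INTER_CUBIC))
s=env.read_state();print(s["time_s"],s["position"],s["orientation"],s["joint_positions"])
print(plan([(.5725,.0446,.137,86.5)]))
```

```text
13.25 [0.57238132 0.04525145 0.19714529] [ 1.79998669e+02 -6.13924200e-04  8.65721304e+01] [ 11.28351874  23.74257134 -27.08357096 100.46435286  12.38156172
  58.74896583 -23.7249388 ]
[[[-0.6, 0.2, 60.1], [0.0, -0.0, 0.1]]]
```

View pics/w3.png

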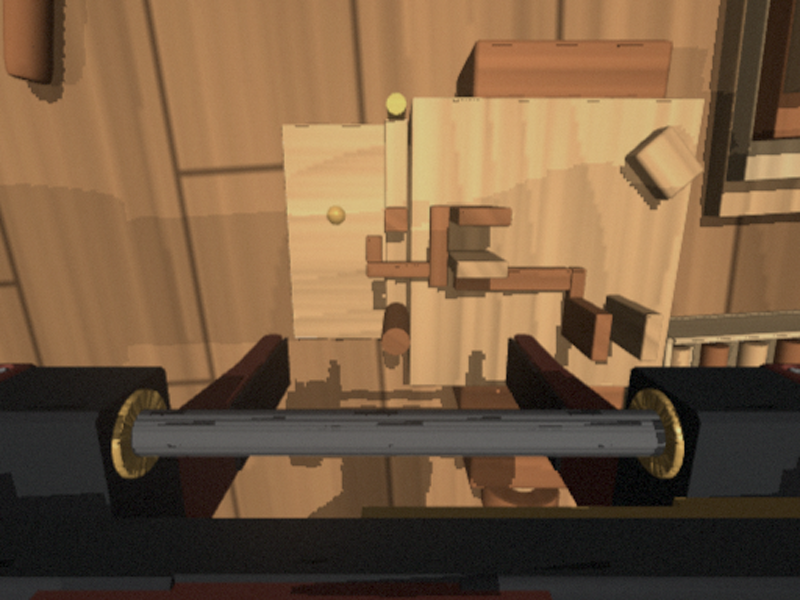

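The wrist view shows the bolt home, with its nose (380,270) clear of the keeper (397,218). The peg top is at (397,342), centred between the fingers, and the hinge pin is at (396,103).

Request:
{"method": "jog_arm", "body": {
  "increments": [
    [[-0.5, 0, 10], [0, 0, 0], 0],
    [[0, 0, 15], [0, 0, 0], 0],
    [[0, 0, 15], [0, 0, 0], 0],
    [[0, 0, 15], [0, 0, 0], 0],
    [[0, 0, 5], [0, 0, 0], 0],
    [[0, 0, 0], [0, 0, 0], 0],
    [[0, 0, 0], [0, 0, 0], 0],
    [[0, 0, 0], [0, 0, 0], 0]
  ],
  "newtons": 25
}}

```text
time_s: 14.25
position: [0.5727, 0.0448, 0.1377]
orientation: [179.9, -0.0, 86.6]
ft_force: [0.5, 0.9, -0.3]
opening: 0.999
finger_force: 0.0
```

Request:
{"method": "jog_arm", "body": {
  "increments": [
    [[0, 0, 0], [0, 0, 0], 0.3],
    [[0, 0, 0], [0, 0, 0], 0.5],
    [[0, 0, 0], [0, 0, 0], 0.7],
    [[0, 0, 0], [0, 0, 0], 1],
    [[0, 0, 0], [0, 0, 0], 1],
    [[0, 0, 0], [0, 0, 0], 1],
    [[0, 0, 0], [0, 0, 0], 1],
    [[0, 0, 0], [0, 0, 0], 1]
  ],
  "newtons": 25
}}

```text
time_s: 15.25
position: [0.5718, 0.0447, 0.1371]
orientation: [-179.9, 0.0, 86.6]
ft_force: [-3.5, 1.1, 4.3]
opening: 0.153
finger_force: 25.0
```

Run:
```python
from h import *;import pickle
from station import env
from plan import *
d=pickle.load(open("w3.pkl","rb"));c=lambda p:((p[0]+.5)*.64-.5,(p[1]+.5)*.64-.5)
for z in (.1,.105):print("hinge",onz(d,c((396,103)),z).round(4))
s=env.read_state();p=s["position"];print(s["time_s"],p,s["orientation"],s["opening"],s["ft_force"])
b=np.radians(-3.6);H=p[:2]+.105*np.array([-np.sin(b),np.cos(b)]);print("H",H)
N=18;pts=[]
for i in range(1,N+1):
    q=np.radians(88)*i/N;a=b-np.pi/2-q
    pts.append((H[0]+.105*np.cos(a),H[1]+.105*np.sin(a),.137,86.5-np.degrees(q)))
for r in plan(pts): print(r)
print(pts[-1])
```

```text
hinge [0.5773 0.156  0.1   ]
hinge [0.5773 0.1551 0.105 ]
15.25 [0.57182779 0.0447016  0.13705596] [-1.79933973e+02  1.59663008e-02  8.65763848e+01] 0.15256044424438514 [-3.54385319  1.14886547  4.29633647]
H [0.57842079 0.14949441]
[[0.4, -8.9, 0.1], [-0.1, 0.0, 5.0]]
[[0.4, -9.0, -0.0], [0.0, 0.0, 4.9]]
[[0.4, -8.9, -0.0], [0.0, 0.0, 4.8]]
[[0.4, -9.0, -0.1], [0.0, 0.0, 4.9]]
[[0.4, -8.9, 0.0], [0.0, 0.0, 4.9]]
[[0.4, -9.0, 0.0], [0.0, 0.0, 4.9]]
[[0.4, -8.9, 0.0], [0.0, -0.0, 4.9]]
[[0.4, -9.0, 0.0], [0.0, -0.0, 4.9]]
[[0.4, -8.9, 0.0], [0.0, -0.0, 4.9]]
[[0.4, -9.0, 0.0], [0.0, -0.0, 4.9]]
[[0.4, -8.9, 0.0], [0.0, -0.0, 4.9]]
[[0.4, -9.0, 0.0], [0.0, -0.0, 4.8]]
[[0.4, -8.9, -0.0], [0.0, -0.0, 4.9]]
[[0.4, -9.0, -0.0], [0.0, -0.0, 4.9]]
[[0.4, -8.9, -0.0], [0.0, -0.0, 4.9]]
[[0.4, -8.9, -0.0], [0.0, -0.0, 4.9]]
[[0.4, -9.0, -0.0], [0.0, -0.0, 4.9]]
[[0.4, -8.9, -0.0], [0.0, -0.0, 4.9]]
(np.float64(0.4734617301826426), np.float64(0.1524261821685849), 0.137, np.float64(-1.5))
```

Request:
{"method": "jog_arm", "body": {
  "increments": [
    [[0.4, -9, 0], [0, 0, 4.9], 1],
    [[0.4, -9, 0], [0, 0, 4.9], 1],
    [[0.4, -9, 0], [0, 0, 4.9], 1],
    [[0.4, -9, 0], [0, 0, 4.9], 1],
    [[0.4, -9, 0], [0, 0, 4.9], 1],
    [[0.4, -9, 0], [0, 0, 4.9], 1],
    [[0.4, -9, 0], [0, 0, 4.9], 1],
    [[0.4, -9, 0], [0, 0, 4.9], 1]
  ],
  "newtons": 30
}}

```text
time_s: 16.25
position: [0.5089, 0.0708, 0.1373]
orientation: [179.8, -0.1, 47.1]
ft_force: [5.0, -2.3, -3.8]
opening: 0.151
finger_force: 30.0
```

Run:
```python
from station import env
import numpy as np
s=env.read_state();p=s["position"][:2]-[.5784,.1495]
print(s["time_s"],s["position"],s["ft_force"],s["opening"],s["finger_force"],np.hypot(*p),np.degrees(np.arctan2(-p[0],-p[1])),s["orientation"])
```

```text
16.25 [0.50886202 0.07078978 0.13727192] [ 5.04271996 -2.2765079  -3.79976586] 0.15117491414100193 30.002053678035736 0.10502775692847828 41.4595736172532 [ 1.79803277e+02 -5.77756239e-02  4.71471933e+01]
```

Peg still held and tracking the arc at radius 105 mm. Continuing.

Request:
{"method": "jog_arm", "body": {
  "increments": [
    [[0.4, -9, 0], [0, 0, 4.9], 1],
    [[0.4, -9, 0], [0, 0, 4.9], 1],
    [[0.4, -9, 0], [0, 0, 4.9], 1],
    [[0.4, -9, 0], [0, 0, 4.9], 1],
    [[0.4, -9, 0], [0, 0, 4.9], 1],
    [[0.4, -9, 0], [0, 0, 4.9], 1],
    [[0.4, -9, 0], [0, 0, 4.9], 1],
    [[0.4, -9, 0], [0, 0, 4.9], 1]
  ]
}}

```text
time_s: 17.25
position: [0.4747, 0.1344, 0.1371]
orientation: [179.9, -0.0, 8.0]
ft_force: [1.7, -2.8, -1.7]
opening: 0.152
finger_force: 30.0
```

Request:
{"method": "jog_arm", "body": {
  "increments": [
    [[0.4, -9, 0], [0, 0, 4.9], 1],
    [[0.4, -9, 0], [0, 0, 4.9], 1],
    [[0, 0, 0], [0, 0, 0], 1],
    [[0, 0, 0], [0, 0, 0], 1],
    [[0, 0, 0], [0, 0, 0], 1],
    [[0, 0, 0], [0, 0, 0], 1],
    [[0, 0, 0], [0, 0, 0], 1],
    [[0, 0, 0], [0, 0, 0], 1]
  ]
}}

```text
time_s: 18.25
position: [0.4738, 0.1528, 0.1371]
orientation: [180.0, -0.0, -1.6]
ft_force: [4.2, -3.2, -2.6]
opening: 0.154
finger_force: 30.0
```

Run:
```python
from station import env
import numpy as np,cv2
s=env.read_state();p=s["position"][:2]-[.5784,.1495]
print(s["time_s"],s["position"],s["ft_force"],s["opening"],s["finger_force"],np.hypot(*p),np.degrees(np.arctan2(-p[0],-p[1])),s["orientation"])
d=env.read_camera("wrist")
cv2.imwrite("pics/w4.png",cv2.resize(d["color"][:,:,::-1],(800,600)))
```

```text
18.25 [0.47376461 0.15278598 0.13713766] [ 4.21216737 -3.18835017 -2.60568634] 0.1540860145320963 29.999168515205383 0.10468697262387158 91.79872956179109 [ 1.79995155e+02 -2.51889201e-02 -1.63562999e+00]
```

View pics/w4.png

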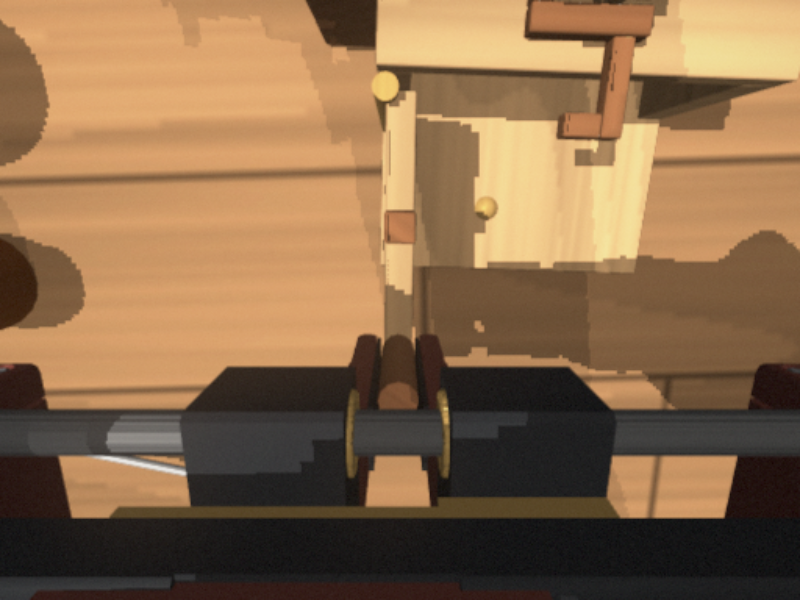

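The gate (u≈400, v 90–340) stands square to the box front, past the stud at (486,208). The fingers are closed on its peg at (398,380). Handing in.

```bash
python3 -c "
from station import env
print(env.hand_in())"
```

```text
the job is handed in; nothing more can be done
None
```

Both catches are squeezed home, key first and then bolt. The gate is past its detent at about 88° (square to the front), held by its peg with 30 N. The job was handed in at about 18 s of the 61 s allowed, and the hand-in gave no verdict.

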